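# Nest the mixing beakers in the rail cradle

## Robot

A 6-joint arm with a two-finger parallel gripper is mounted at the origin on the work surface. World frame = base frame: x ahead of the robot, y to its left, z up, the work surface at z = 0. Lengths are in m, angles in rad, forces in N, time in s.
With the tool pointing down it reaches from about 0.375 to 0.9 m from the base axis. Payload 3.1 kg.
Tool frame: the origin (TCP) lies at the very end of the fingers, on their centre line; the grasp point (between the pads) lies 19 mm behind it; z points along the fingers, y is the line along which they close (so a half turn about z gives the same grasp; the last joint's range is limited). The gripper opens to 85 mm and grips with 20 to 120 N. Pads are 22 mm wide; open, the fingers measure 114 mm over their backs; the gripper's body (76 mm by 85 mm) begins 54 mm behind the grasp point. The pads swing forward as they close: fully open they stand 13 mm farther back than shut.
Start: joints at [-1.347, 0.527, 1.433, -0, 1.181, -0.178], TCP at [0.244, -0.575, 0.231] pointing down, gripper open.
Joint ranges: [-3.08, 3.08], [-0.75, 2.2], [0.22, 2.44], [-1.43, 4.57], [0, 2.65], [-2.85, 2.85]. Speed limits (rad/s): [2.79, 2.79, 3.14, 3.14, 3.14, 3.14].

## Interface

Orientations are given as a unit quaternion [x, y, z, w].
In Python, from station import manip, vision gives the robot as it stands.
- The arm moves only by the tool drive_tool, never from a script. Its argument "deltas" is a list that holds one entry, the list of rows, each a list of 4 numbers: the shift along the tool's x, y, z in mm, then the turn about the tool's z in rad. A call has 1 to 5 rows; each row is the pose to reach, as a shift and turn from the pose commanded when the call began, along the tool's axes at that moment; what a row does not reach only later rows make up. A row lasts 1/12 s, in which the tool goes at most 41.7 mm and 7.16 degrees, less where a joint would pass 70% of its speed; a pose out of reach is approached as far as the arm can. A call with a gripper value outside its range is refused whole. "jaw" is the finger opening in mm, from 0 to 85.4, set as the call begins (left out, the last holds). The fingers move at their own pace and stop on an object; "force" is the grip in N (left out, the last holds). Time passes only in rows, so rows that repeat a pose let the fingers close. It gives the time, the measured TCP pose, the force, the opening and the grip force at its end, in the units of the state.
- manip.sense(): the state, without advancing time (a new reading comes with each control period).
- vision.snapshot(name): name is "scene" or "top" or "wrist"; returns the picture (420x560x3 uint8, red, green, blue); there is no depth.
- vision.camera_model(name): a dict with "camera_matrix" (3x3 intrinsics, pixels), "rvec" (rotation vector, rad) and "tvec" (3), from world to camera coordinates, as OpenCV has them. Camera axes: x right, y down, z forward; pixel columns grow to the right and rows downward; lengths in m; the calibration is good to about 2 mm. A picture is of the moment at which its call begins: read the wrist's pose just before it. camera_model takes no time and is no camera call; for the wrist camera it gives the pose at the moment of the call.
- manip.sign_off(): hands the job in; it is judged then, once.
The state is a dict: "t": time; "q": joint angles; "qd": joint speeds; "tau": joint torques, N m; "tcp_pos": TCP position; "tool_rot": TCP orientation; "force": force on the tool from outside, world axes, zero at the start; "ft_torque": the same for the moment, N m; "finger_gap": opening from 0.0 (shut) to 1.0 (fully open); "gripper_force": force on a finger pad.
Only numpy, scipy, OpenCV 4.12 (cv2) and the standard library are available. Lean on these libraries where they do the work, as an engineer would, in place of code of your own. Each camera call takes 0.05 s, during which the arm holds its last target. There are 200 camera calls.

## Task

Three identical mixing beakers lie in a row, apart, on the two-rail cradle. Slide them together along the rails so that they nest fully into one another as one straight stack, inside the beaker nearest the end stop, and leave the stack lying on the rails with that beaker's foot up against the end stop. Do not knock the other things on the bench about.

Things in the scene. Friction and masses are not known exactly. Their poses are not given: they have to be found in the camera images.
- cradle: Fixed cradle: two parallel dark steel rails (7 mm round, centres 24 mm apart, tops 58.5 mm above the bench) on aluminium feet 90 mm wide; under the rails the feet end 48 mm above the bench. Origin: on the bench under the middle; x runs along the rails to the end stop, z up. Rails from x = -163 mm (open end, nothing in the way above 48 mm) to +150 mm.
- cradle_stop (a point): Point on the face of the cradle's end stop where the centre of a beaker's foot rests: 140 mm along the cradle's x from its origin and 73 mm above the bench. The stop is an aluminium plate 62 by 62 mm, 6 mm thick, leaning back 0.19 rad to be square to a lying beaker; its top is about 103 mm above the bench.
- beaker_1: White plastic beaker nearest the end stop: cone 66 mm tall, outside diameter 60 mm at the mouth, 45 mm at 24 mm above the foot, 25 mm at the flat foot; wall 2.5 mm. Origin: centre of the foot's outside; z runs along its axis to the mouth. Lies foot to the stop, axis rising 0.19 rad to the mouth. Fully nested, neighbouring feet are 14 to 20 mm apart.
- beaker_2: The middle white plastic beaker on the rails, same shape, size, frame and way round as beaker_1.
- beaker_3: The white plastic beaker nearest the open end of the rails, same shape, size, frame and way round as beaker_1.
- beaker_1_rim (a point): Centre of the mouth of beaker_1 (66 mm from its foot along its axis); while it lies alone on the rails this is 86 mm above the bench, the mouth's lowest point 56 mm and its highest 115 mm above the bench.
- beaker_2_rim (a point): Centre of the mouth of beaker_2 (66 mm from its foot along its axis); while it lies alone on the rails this is 86 mm above the bench, the mouth's lowest point 56 mm and its highest 115 mm above the bench.
- beaker_3_rim (a point): Centre of the mouth of beaker_3 (66 mm from its foot along its axis); while it lies alone on the rails this is 86 mm above the bench, the mouth's lowest point 56 mm and its highest 115 mm above the bench.
- jaw_model: Bystander: plaster cast of a jaw on a base, 62 x 66 mm, 42 mm high, beside the cradle on the robot's side. Origin: centre of its underside.
- mixing_bowl: Bystander: black rubber mixing bowl, 116 mm across the rim, 55 mm high, beside the cradle on the far side. Origin: centre of its underside.
- bottle: Bystander: amber glass bottle, 56 mm diameter, 140 mm high. Origin: centre of its underside.
- jar: Bystander: clear jar with a metal cap, 64 mm diameter, 70 mm high. Origin: centre of its underside.
- spatula: Bystander: plaster spatula with a black handle, 190 mm long, lying flat. Origin: middle of its underside.
Not all that is in view belongs to the job. Leave any green look-alike of the beaker_2 alone. Leave any brown look-alike of the beaker_3 alone.

How it is judged:
At the end, for the whole second after the job is handed in: beaker_1 lies along the rails (within 0.35 rad), foot centre within 12 mm of cradle_stop; another beaker is nested in it and the last one in that (foot centres of neighbours within 26 mm, axes within 0.12 rad); all three at rest (under 20 mm/s) and released (distance between beaker_1 and cradle_stop below 0.012 m and angle between the z axis of beaker_1 and the x axis of cradle, either way round below 0.35 rad and ((distance between beaker_2 and beaker_1 below 0.026 m and angle between the z axis of beaker_2 and the z axis of beaker_1, either way round below 0.12 rad and distance between beaker_3 and beaker_2 below 0.026 m and angle between the z axis of beaker_3 and the z axis of beaker_2, either way round below 0.12 rad) or (distance between beaker_3 and beaker_1 below 0.026 m and angle between the z axis of beaker_3 and the z axis of beaker_1, either way round below 0.12 rad and distance between beaker_2 and beaker_3 below 0.026 m and angle between the z axis of beaker_2 and the z axis of beaker_3, either way round below 0.12 rad)) and linear speed of each of beaker_1, beaker_2, beaker_3 below 0.02 m/s); the robot touches nothing.
It fails at once if the jaw model is knocked away (moved more than 30 mm) (distance of jaw_model from where it was at the start of the episode above 0.03 m).
It fails at once if the mixing bowl is knocked away (moved more than 30 mm) (distance of mixing_bowl from where it was at the start of the episode above 0.03 m).
It fails at once if the bottle is knocked away (moved more than 30 mm) (distance of bottle from where it was at the start of the episode above 0.03 m).
It fails at once if the jar is knocked away (moved more than 30 mm) (distance of jar from where it was at the start of the episode above 0.03 m).
It fails at once if the spatula is knocked away (moved more than 30 mm) (distance of spatula from where it was at the start of the episode above 0.03 m).
It also fails if it takes over 32 s, if anything falls off the work surface, if the arm or the gripper's body presses on something with over 40 N, if the wrist force passes 120 N, or if a joint passes its speed limit or range.

## Working session

There is one attempt and no reset: what is moved stays moved. The work goes in short steps, Python scripts to look and compute and a tool call to move; the robot and the scene stay as the last step left them, time stands still between calls to the robot, and variables do not carry over. Pictures are saved under pics/ and viewed, at most 11 in all, crops included, and the job is handed in when it is done.

Besides the shell and the picture viewer there is one more tool, called after "Call:" by a JSON object that holds its "op" and its "data". drive_tool: Moves the arm, as the interface text tells. Its arguments: {"type":"object","properties":{"deltas":{"type":"array"},"jaw":{"type":"number"},"force":{"type":"number"}},"required":["deltas"]}

```bash
mkdir -p pics
python3 - <<'E'
from station import manip, vision
import cv2
for n in("scene","top"):
    cv2.imwrite(f"pics/{n}0.png",cv2.cvtColor(vision.snapshot(n),cv2.COLOR_RGB2BGR))
    c=vision.camera_model(n);print(n,c)
s=manip.sense();print(s["t"],s["tcp_pos"],s["tool_rot"],s["finger_gap"])
E
```

```text
scene {'camera_matrix': array([[440.06663394,   0.        , 284.90942645],
       [  0.        , 440.06663394, 213.45276342],
       [  0.        ,   0.        ,   1.        ]]), 'rvec': array([ 1.24768376,  2.00408037, -1.10990273]), 'tvec': array([ 0.21519399, -0.14836924,  1.39821161])}
top {'camera_matrix': array([[403.43958869,   0.        , 272.35955764],
       [  0.        , 403.43958869, 208.98402423],
       [  0.        ,   0.        ,   1.        ]]), 'rvec': array([ 2.18549951, -2.16606227,  0.13218377]), 'tvec': array([-0.00346591,  0.49577698,  0.88757344])}
0.1 [ 0.24430199 -0.57457694  0.2304335 ] [ 9.79884677e-01  1.99562117e-01 -1.79540007e-05 -9.90863058e-04] 0.9975907620067685
```

View pics/scene0.png

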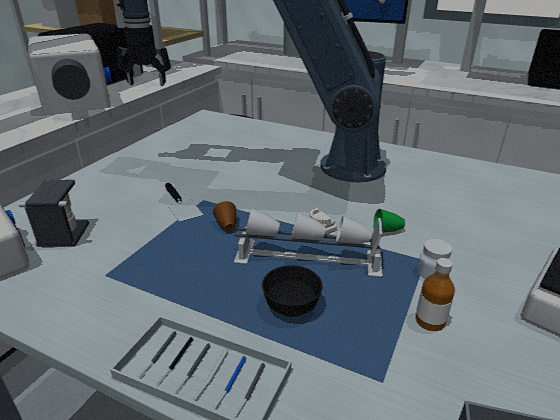

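View pics/top0.png

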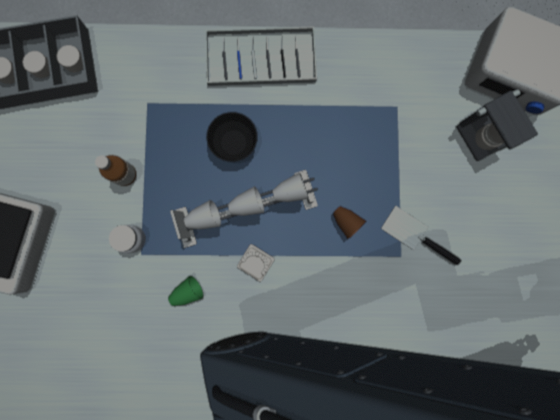

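The scene view shows the cradle with the stop at right (380,245) and the three white mouths facing left. In the top view the stop is at (183,228), the beakers at about (203,215), (246,203) and (291,190), and the open end at about (312,188). The brown cone (348,221) and green cone (185,292) are decoys. My plan is to push beaker 3's mouth along the rails with two part-open fingers.

```bash
cat > h.py <<'E'
import cv2,numpy as np
from station import manip,vision
def ray(n,uv,z):
    c=vision.camera_model(n);R=cv2.Rodrigues(c["rvec"])[0];C=-R.T@c["tvec"]
    d=(R.T@np.linalg.inv(c["camera_matrix"])@np.c_[np.atleast_2d(uv),np.ones(len(np.atleast_2d(uv)))].T).T
    return C+d*((z-C[2])/d[:,2])[:,None]
def proj(n,P):
    c=vision.camera_model(n);return cv2.projectPoints(np.float64(P),c["rvec"],c["tvec"],c["camera_matrix"],None)[0][:,0]
E
python3 - <<'E'
from h import *
im=cv2.imread("pics/top0.png");hsv=cv2.cvtColor(im,cv2.COLOR_BGR2HSV)
m=((hsv[...,2]>135)&(hsv[...,1]<70)).astype(np.uint8)*255
k=np.zeros_like(m);k[165:250,170:325]=1;m*=k
m=cv2.morphologyEx(m,cv2.MORPH_OPEN,np.ones((3,3)))
cs,_=cv2.findContours(m,0,2)
for c in cs:
    if cv2.contourArea(c)>60:
        M=cv2.moments(c);g=[M["m10"]/M["m00"],M["m01"]/M["m00"]]
        P=ray("top",c[:,0],.08);print(np.round(g),cv2.contourArea(c),ray("top",g,.08).round(4),cv2.minAreaRect(np.float32(P[:,:2]*1000)))
v=cv2.resize(np.hstack([im[160:250,165:325],cv2.cvtColor(m,cv2.COLOR_GRAY2BGR)[160:250,165:325]]),None,fx=2.5,fy=2.5,interpolation=cv2.INTER_NEAREST);cv2.imwrite("pics/a.png",v)
E
```

```text
[202. 216.] 319.5 [[0.4741 0.1498 0.08  ]] ((476.4942626953125, 151.75192260742188), (30.474687576293945, 69.56228637695312), 8.722101211547852)
[246. 202.] 308.5 [[0.5045 0.0575 0.08  ]] ((506.6698913574219, 60.414913177490234), (30.39291763305664, 68.1328125), 10.099282264709473)
[290. 188.] 291.0 [[ 0.5356 -0.0363  0.08  ]] ((537.8590698242188, -31.264110565185547), (32.048301696777344, 64.27835845947266), 10.130997657775879)
```

View pics/a.png

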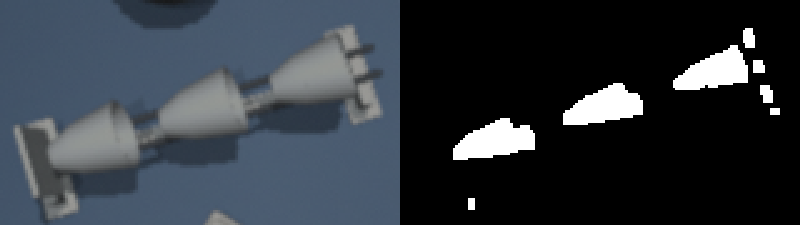

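The mask only catches the lit half of each beaker, so I'll threshold on saturation and fit each silhouette.

Run:
```python
from h import *
im=cv2.imread("pics/top0.png");hsv=cv2.cvtColor(im,cv2.COLOR_BGR2HSV)
m=((hsv[...,2]>88)&(hsv[...,1]<75)).astype(np.uint8)*255
k=np.zeros_like(m);k[165:245,170:325]=1;m*=k
m=cv2.morphologyEx(m,cv2.MORPH_OPEN,cv2.getStructuringElement(2,(9,9)))
cs,_=cv2.findContours(m,0,2);G=[]
for c in cs:
    if cv2.contourArea(c)>60:
        P=ray("top",c[:,0],.083)[:,:2]*1000;q=cv2.moments(np.float32(P).reshape(-1,1,2));g=np.array([q["m10"],q["m01"]])/q["m00"];G.append((g,P));print(len(c),cv2.contourArea(c),g.round(1))
vx,vy,x0,y0=cv2.fitLine(np.float32([g for g,_ in G]),2,0,.01,.01).ravel()
d=np.array([vx,vy]);d*=np.sign(d[1]);n=np.array([-d[1],d[0]]);o=np.array([x0,y0])
print("dir to stop",d,"yaw",np.arctan2(d[1],d[0]))
for g,P in G:
    a=(P-o)@d;b=(P-o)@n;print("along",a.min(),a.max(),"lat",b.min(),b.max())
    print(" mouth-end pt",o+d*a.min()+n*(b.min()+b.max())/2)
print(o)
v=cv2.resize(np.hstack([im[160:250,165:325],cv2.cvtColor(m,cv2.COLOR_GRAY2BGR)[160:250,165:325]]),None,fx=2.5,fy=2.5,interpolation=cv2.INTER_NEAREST);cv2.imwrite("pics/b.png",v)
from scipy.spatial.transform import Rotation as Ro
s=manip.sense();R=Ro.from_quat(s["tool_rot"]).as_matrix();print(R.round(4))
```

```text
52 681.0 [473.5 148.9]
47 653.0 [503.7  57.1]
64 729.0 [538.6 -41. ]
dir to stop [-0.32451463  0.94588065] yaw 1.9012948
along 60.60964491431581 140.84505479587517 lat -27.26667638785818 25.935636134635814
 mouth-end pt [486.22744887 112.54952027]
along -34.41596151639512 44.63261228528708 lat -25.820144869942634 27.003440007838897
 mouth-end pt [515.87551754  22.25866845]
along -141.6600182876232 -55.30245320415752 lat -29.906426102171615 27.411473253683923
 mouth-end pt [552.41737447 -78.5845872 ]
[505.26666  55.00406]
[[ 9.203e-01  3.911e-01 -4.000e-04]
 [ 3.911e-01 -9.203e-01  1.900e-03]
 [ 4.000e-04 -1.900e-03 -1.000e+00]]
```

View pics/b.png

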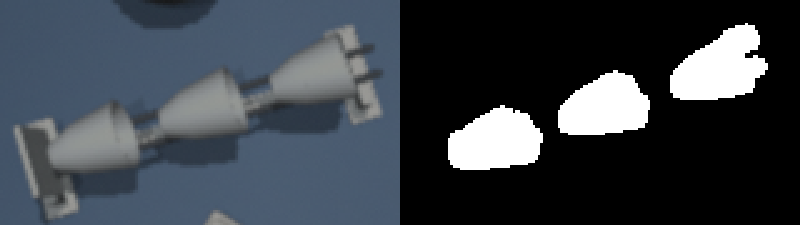

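Beakers 1 and 2 fit cleanly. Beaker 3's mask includes some cradle foot, so I'll place it from the clean lit-half centroid. The rail yaw is about 1.890, and beaker 3's mouth is at about (546,-71) mm. I'll move behind the open end now.

Call:
{"op": "drive_tool", "data": {"deltas": [[[33,-21,0,0],[67,-43,0,0],[100,-64,0,0],[134,-86,0,0],[168,-107,0,0]]], "jaw": 40}}

```text
t: 0.52
tcp_pos: [0.3576, -0.4091, 0.2309]
tool_rot: [0.98, 0.199, -0.0, -0.001]
force: [0.4, -0.2, -0.6]
finger_gap: 0.467
gripper_force: 0.0
```

Call:
{"op": "drive_tool", "data": {"deltas": [[[33,-21,0,0],[67,-43,0,0],[100,-64,0,0],[134,-86,0,0],[168,-107,0,0]]]}}

```text
t: 0.93
tcp_pos: [0.4704, -0.2448, 0.231]
tool_rot: [0.98, 0.199, -0.0, -0.0]
force: [0.7, -0.6, 0.7]
finger_gap: 0.468
gripper_force: 0.0
```

Call:
{"op": "drive_tool", "data": {"deltas": [[[33,-21,0,-0.12],[67,-43,0,-0.24],[100,-65,0,-0.36],[135,-87,0,-0.48],[135,-87,0,-0.6]]]}}

```text
t: 1.35
tcp_pos: [0.5634, -0.1076, 0.2311]
tool_rot: [0.874, 0.486, 0.002, -0.001]
force: [-0.3, -0.7, 0.1]
finger_gap: 0.463
gripper_force: 0.0
```

Call:
{"op": "drive_tool", "data": {"deltas": [[[0,0,0,-0.12],[0,0,0,-0.24],[0,0,0,-0.36],[0,0,0,-0.48],[0,0,0,-0.6]]]}}

```text
t: 1.77
tcp_pos: [0.5599, -0.1137, 0.2308]
tool_rot: [0.694, 0.72, -0.0, -0.001]
force: [0.1, 0.6, -0.6]
finger_gap: 0.463
gripper_force: 0.0
```

Call:
{"op": "drive_tool", "data": {"deltas": [[[0,0,0,-0.12],[0,0,0,-0.24],[0,0,0,-0.288],[0,0,0,-0.288]]]}}

```text
t: 2.1
tcp_pos: [0.5599, -0.1138, 0.2309]
tool_rot: [0.586, 0.811, -0.0, -0.001]
force: [-0.4, 0.0, -0.1]
finger_gap: 0.47
gripper_force: 0.0
```

Run:
```python
from h import *
from scipy.spatial.transform import Rotation as Ro
s=manip.sense();R=Ro.from_quat(s["tool_rot"]).as_matrix();print(s["t"],s["tcp_pos"],s["q"],R[:,0].round(4),s["finger_gap"])
p=s["tcp_pos"];d=np.array([-.3138,.9495]);n=np.array([-d[1],d[0]])
print("lat",n@(p[:2]*1000-[488.6,103]),"behind mouth",d@(np.array([546.3,-71.5])-p[:2]*1000))
w=cv2.cvtColor(vision.snapshot("wrist"),cv2.COLOR_RGB2BGR);t=cv2.cvtColor(vision.snapshot("scene"),cv2.COLOR_RGB2BGR)
cv2.imwrite("pics/c.png",np.hstack([cv2.resize(w,(400,300)),cv2.resize(t[150:300,200:400],(400,300))]))
```

```text
2.1 [ 0.55986632 -0.11379798  0.2308647 ] [-3.96060273e-01  4.56070377e-01  1.56941811e+00  1.02655849e-06
  1.11722333e+00 -7.15799532e-01] [-3.143e-01  9.493e-01  7.000e-04] 0.46950271614058037
lat 0.3638318083102092 behind mouth 44.419039785881466
```

View pics/c.png

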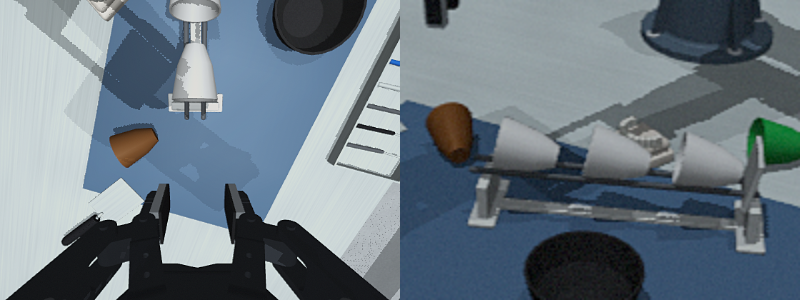

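The fingers line up with the cradle: the beaker axis is at about column 195 of the left panel and the finger centre at about 200. I'll descend and check laterally with the wrist view.

Call:
{"op": "drive_tool", "data": {"deltas": [[[0,0,40,0],[0,0,80,0],[0,0,120,0],[0,0,150,0],[0,0,165,0]]]}}

```text
t: 2.62
tcp_pos: [0.5576, -0.113, 0.0623]
tool_rot: [0.586, 0.81, -0.001, -0.003]
force: [-0.2, 0.7, 0.5]
finger_gap: 0.471
gripper_force: 0.0
```

Run:
```python
from h import *
s=manip.sense();print(s["t"],s["tcp_pos"],s["force"])
cv2.imwrite("pics/w2.png",cv2.cvtColor(vision.snapshot("wrist"),cv2.COLOR_RGB2BGR))
d=np.array([-.3138,.9495]);n=np.array([-d[1],d[0]]);im=cv2.imread("pics/w2.png")
for a in (-30,0,30):
  print(a,proj("wrist",[np.r_[(np.array([546.3,-71.5])+n*a)/1000,.083]]).round())
```

```text
2.6167 [ 0.55761795 -0.11299672  0.06226752] [-0.1931711   0.67601808  0.53690017]
-30 [[356. 206.]]
0 [[284. 206.]]
30 [[212. 206.]]
```

View pics/w2.png

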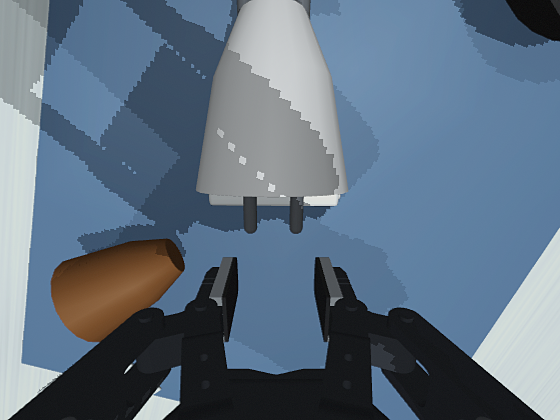

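In the wrist view the mouth spans columns 196 to 347 (centre 272), the rails centre on 273 and the fingers on about 276. I'll shift about 3 mm in -y and start pushing gently.

Call:
{"op": "drive_tool", "data": {"deltas": [[[8,-3,0,0],[16,-3,0,0],[22,-3,0,0],[27,-3,0,0],[30,-3,0,0]]]}}

```text
t: 3.08
tcp_pos: [0.5483, -0.0856, 0.0678]
tool_rot: [0.585, 0.811, 0.0, 0.001]
force: [-0.9, 0.9, 0.1]
finger_gap: 0.47
gripper_force: 0.0
```

Call:
{"op": "drive_tool", "data": {"deltas": [[[5,0,0,0],[10,0,0,0],[15,0,0,0],[20,0,0,0],[25,0,0,0]]]}}

```text
t: 3.5
tcp_pos: [0.5401, -0.0623, 0.0664]
tool_rot: [0.586, 0.81, 0.0, 0.0]
force: [1.0, -1.2, 0.6]
finger_gap: 0.47
gripper_force: 0.1
```

Call:
{"op": "drive_tool", "data": {"deltas": [[[5,0,0,0],[10,0,0,0],[15,0,0,0],[20,0,0,0],[25,0,0,0]]]}}

```text
t: 3.92
tcp_pos: [0.5321, -0.0385, 0.0663]
tool_rot: [0.586, 0.81, -0.0, -0.0]
force: [-0.5, -0.3, 0.4]
finger_gap: 0.469
gripper_force: 0.1
```

Run:
```python
from h import *
w=cv2.cvtColor(vision.snapshot("wrist"),cv2.COLOR_RGB2BGR);t=cv2.cvtColor(vision.snapshot("scene"),cv2.COLOR_RGB2BGR)
cv2.imwrite("pics/d.png",np.hstack([cv2.resize(w,(400,300)),cv2.resize(t[170:290,225:385],(400,300),interpolation=2)]))
print(manip.sense()["force"])
```

```text
[ 0.41893187 -0.1895709  -0.68083568]
```

View pics/d.png

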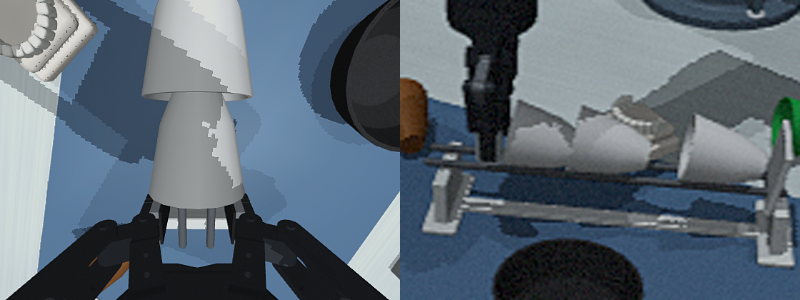

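Beaker 3 is being pushed squarely and its foot is entering beaker 2's mouth. I'll keep going.

Call:
{"op": "drive_tool", "data": {"deltas": [[[5,0,0,0],[10,0,0,0],[15,0,0,0],[20,0,0,0],[25,0,0,0]]]}}

```text
t: 4.43
tcp_pos: [0.5242, -0.0147, 0.0663]
tool_rot: [0.586, 0.81, -0.0, -0.0]
force: [-0.4, 0.1, -0.2]
finger_gap: 0.466
gripper_force: 0.1
```

Call:
{"op": "drive_tool", "data": {"deltas": [[[5,0,0,0],[10,0,0,0],[15,0,0,0],[20,0,0,0],[25,0,0,0]]]}}

```text
t: 4.85
tcp_pos: [0.5165, 0.009, 0.0663]
tool_rot: [0.586, 0.81, 0.0, 0.0]
force: [0.6, -0.7, -0.4]
finger_gap: 0.469
gripper_force: 0.2
```

Run:
```python
from h import *
w=cv2.cvtColor(vision.snapshot("wrist"),cv2.COLOR_RGB2BGR);t=cv2.cvtColor(vision.snapshot("scene"),cv2.COLOR_RGB2BGR)
cv2.imwrite("pics/e.png",np.hstack([cv2.resize(w,(400,300)),cv2.resize(t[170:290,225:385],(400,300),interpolation=2)]))
```

```text
(no output)
```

View pics/e.png

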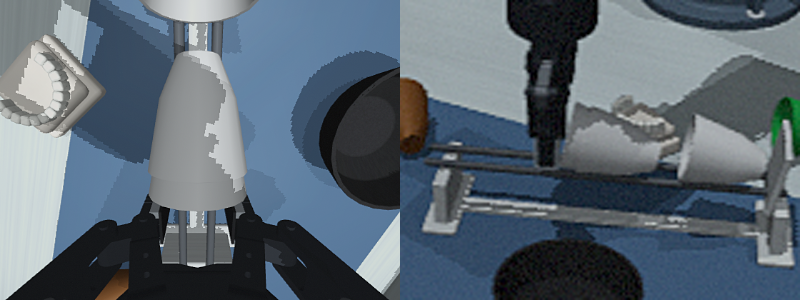

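Beaker 3 has nested in beaker 2, with a short rim step showing. I'll continue towards beaker 1.

Call:
{"op": "drive_tool", "data": {"deltas": [[[5,0,0,0],[10,0,0,0],[15,0,0,0],[20,0,0,0],[25,0,0,0]]]}}

```text
t: 5.37
tcp_pos: [0.5086, 0.0328, 0.0663]
tool_rot: [0.586, 0.81, 0.0, 0.0]
force: [0.2, -0.6, 0.5]
finger_gap: 0.472
gripper_force: 0.2
```

Call:
{"op": "drive_tool", "data": {"deltas": [[[5,0,0,0],[10,0,0,0],[15,0,0,0],[20,0,0,0],[25,0,0,0]]]}}

```text
t: 5.78
tcp_pos: [0.5007, 0.0565, 0.0663]
tool_rot: [0.586, 0.81, -0.0, -0.0]
force: [0.1, 0.0, -0.6]
finger_gap: 0.47
gripper_force: 0.3
```

Call:
{"op": "drive_tool", "data": {"deltas": [[[4,0,0,0],[8,0,0,0],[12,0,0,0],[16,0,0,0],[18,0,0,0]]]}}

```text
t: 6.2
tcp_pos: [0.495, 0.0736, 0.0663]
tool_rot: [0.586, 0.811, -0.0, -0.0]
force: [-0.5, -0.3, -0.8]
finger_gap: 0.47
gripper_force: 0.2
```

Run:
```python
from h import *
w=cv2.cvtColor(vision.snapshot("wrist"),cv2.COLOR_RGB2BGR);t=cv2.cvtColor(vision.snapshot("scene"),cv2.COLOR_RGB2BGR)
cv2.imwrite("pics/f.png",np.hstack([cv2.resize(w,(400,300)),cv2.resize(t[170:290,245:405],(400,300),interpolation=2)]))
```

```text
(no output)
```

View pics/f.png

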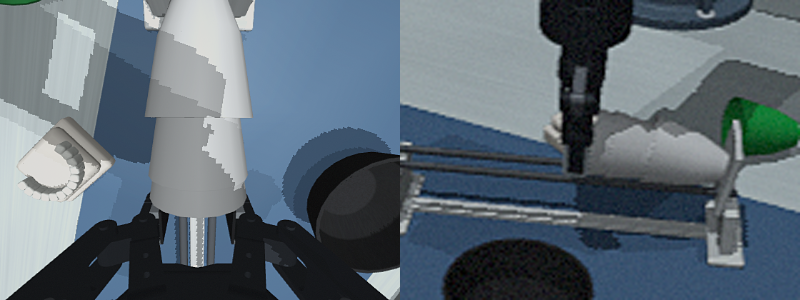

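The second nesting is partly in: the rims sit at rows 118, 185 and 213. I'll use finer steps and watch the force.

Call:
{"op": "drive_tool", "data": {"deltas": [[[4,0,0,0],[8,0,0,0],[12,0,0,0],[15,0,0,0],[18,0,0,0]]]}}

```text
t: 6.72
tcp_pos: [0.4894, 0.0906, 0.0663]
tool_rot: [0.586, 0.811, -0.0, -0.0]
force: [-0.7, -0.1, 1.7]
finger_gap: 0.465
gripper_force: 0.4
```

Call:
{"op": "drive_tool", "data": {"deltas": [[[2,0,0,0],[4,0,0,0],[6,0,0,0],[8,0,0,0],[10,0,0,0]]]}}

```text
t: 7.13
tcp_pos: [0.4916, 0.093, 0.0672]
tool_rot: [0.582, 0.813, -0.002, 0.007]
force: [5.6, -38.6, 1.0]
finger_gap: 0.467
gripper_force: 18.6
```

Run:
```python
from h import *
w=cv2.cvtColor(vision.snapshot("wrist"),cv2.COLOR_RGB2BGR);t=cv2.cvtColor(vision.snapshot("scene"),cv2.COLOR_RGB2BGR)
cv2.imwrite("pics/g.png",np.hstack([cv2.resize(w,(400,300)),cv2.resize(t[170:290,245:405],(400,300),interpolation=2)]))
s=manip.sense();print(s["t"],s["force"])
```

```text
7.2333 [  3.80897071 -32.23261421  -0.36176667]
```

View pics/g.png

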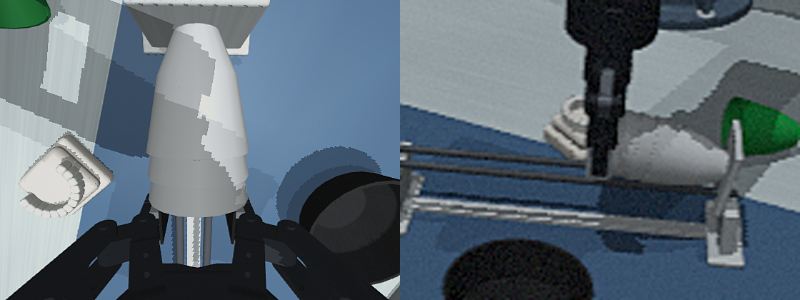

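The push has bottomed out at about 38 N. The rims are evenly stepped (rows 155, 185, 213) and the foot is at the stop. I'll back off, lift, and check.

Call:
{"op": "drive_tool", "data": {"deltas": [[[-6,0,0,0],[-12,0,0,0],[-20,0,0,0],[-35,0,0,0],[-50,0,0,0]]]}}

```text
t: 7.65
tcp_pos: [0.5017, 0.0524, 0.0662]
tool_rot: [0.585, 0.811, -0.0, -0.001]
force: [-0.1, 0.4, 0.4]
finger_gap: 0.466
gripper_force: 0.0
```

Call:
{"op": "drive_tool", "data": {"deltas": [[[-10,0,-20,0],[-20,0,-50,0],[-20,0,-80,0],[-20,0,-100,0],[-20,0,-100,0]]]}}

```text
t: 8.07
tcp_pos: [0.5111, 0.033, 0.1702]
tool_rot: [0.586, 0.81, 0.002, 0.004]
force: [0.8, 0.2, 0.1]
finger_gap: 0.466
gripper_force: 0.0
```

Run:
```python
from h import *
w=cv2.cvtColor(vision.snapshot("wrist"),cv2.COLOR_RGB2BGR);t=cv2.cvtColor(vision.snapshot("scene"),cv2.COLOR_RGB2BGR)
p=cv2.resize(w[:210,140:420],(400,300),interpolation=2)
cv2.imwrite("pics/i.png",np.hstack([p,cv2.resize(t[170:290,245:405],(400,300),interpolation=2)]))
s=manip.sense();print(s["t"],s["tcp_pos"],s["force"])
```

```text
8.1667 [0.50853322 0.03349556 0.16686167] [-0.74632737  0.58254369 -1.06886224]
```

View pics/i.png

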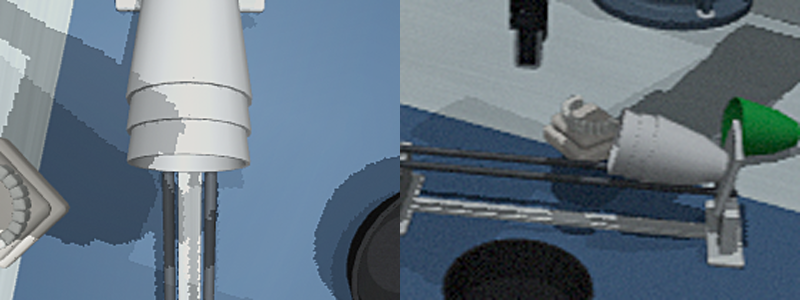

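The stack is straight, with rim steps of about 18 mm (rows 90, 128, 165) and the foot against the stop. The robot is clear, so I'm handing in.

```bash
python3 -c "
from station import manip
print(manip.sign_off())"
```

```text
the job is handed in; nothing more can be done
None
```

The job is handed in, with no verdict returned: by the last pictures, the three beakers are nested in one straight stack on the rails (rim steps about 18 mm) with beaker_1's foot against the end stop, the robot clear, and no bystander touched in any view.

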